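Check a heat-spreader block on the beam comparator

ROBOT

A 6-joint arm with a two-finger parallel gripper is mounted at the origin on the work surface. World frame = base frame: x ahead of the robot, y to its left, z up, the work surface at z = 0. Lengths are in mm, angles in rad, forces in N, time in s.
With the tool pointing down it reaches from about 350 to 975 mm from the base axis. Payload 7.1 kg.
Tool frame: the origin (TCP) lies at the very end of the fingers, on their centre line; the grasp point (between the pads) lies 19 mm behind it; z points along the fingers, y is the line along which they close (so a half turn about z gives the same grasp; the last joint's range is limited). The gripper opens to 88 mm and grips with 3 to 60 N. Pads are 20 mm wide; open, the fingers measure 115 mm over their backs; the gripper's body (75 mm by 178 mm) begins 61 mm behind the grasp point.
Start: joints at [-1.141, 0.423, 1.63, -0, 1.089, -0.019], TCP at [271.192, -563.08, 222.675] pointing down, gripper open.
Joint ranges: [-3, 3], [-0.9, 2.11], [0.09, 2.58], [-1.31, 4.45], [0.11, 2.69], [-2.54, 2.54]. Speed limits (rad/s): [2.39, 2.39, 3.01, 3.14, 3.14, 3.14].

INTERFACE

Orientations are given as a rotation vector (axis times angle).
In Python, from workcell import ctrl, optics gives the robot as it stands.
- The arm moves only by the shell command python3 -m jog 'ROWS'. ROWS is JSON, a list of rows, each a list of 7 numbers: the shift along the tool's x, y, z in units of 40 mm (1.0 is 40 mm), then the turn, a rotation vector about the tool's x, y, z in units of 6 degrees (1.0 is 6 degrees), then the opening, from 0 (shut) to 1 (fully open). A call has 1 to 20 rows; each row shifts and turns the commanded pose from where the row before left it, along the tool's axes as they then stand; what a row does not reach is not made up. A row lasts 1/10 s, in which the tool goes at most 50 mm and 8.59 degrees, less where a joint would pass 70% of its speed; a pose out of reach is approached as far as the arm can. A call is refused whole if a number of a shift passes 1 or a number of a turn 1, either way. A call with a gripper value outside its range is refused whole. The fingers move at their own pace and stop on an object; the grip force is fixed at half the most. Time passes only in rows, so rows that do not move let the fingers close. It gives the time, the measured TCP pose, the force, the opening and the grip force at its end, in the units of the state.
- ctrl.get_obs(): the state, without advancing time (a new reading comes with each control period).
- optics.get_image(name): name is "side" or "top"; returns the picture (400x640x3 uint8, red, green, blue); there is no depth.
- optics.camera_model(name): a dict with "fov_y" (degrees; the focal length in pixels is half the picture's height over the tangent of half this angle, whatever the lens; pixels are square), "cx", "cy" (the principal point, pixels), "view" (4x4, takes a point from world to camera coordinates). Camera axes: x right, y up, looking along -z (the intrinsics and any distortion apply to the point x, -y, -z); pixel columns grow to the right and rows downward; lengths in mm; the calibration is good to about 2 mm. A picture is of the moment at which its call begins. camera_model takes no time and is no camera call.
- ctrl.close_job(): hands the job in; it is judged then, once.
Trained networks look in the newest picture that a camera, given by its name, has taken for a name from the list of things; names that differ only in an ending like _2 or _b are one class to them, and where a whole thing is asked for, a point or a joint stands for the part that bears it (a point fixed in the world has none). Each returns a list of dicts, best first, with "conf" (0 to 1); they miss things now and then, are a little off and sometimes report something else, mostly with a low value. They report only what shows in the picture. A call takes as long as a camera call. They do not tell look-alikes from the thing itself.
- optics.masks_of(target, camera): "pixels" (400x640 bool, what is visible of it) and "extent" ([centre column, centre row, width, height] in pixels, round what is visible of it).
The state is a dict: "t": time; "qpos": joint angles; "qvel": joint speeds; "joint_torque": joint torques, N m; "ee_pos": TCP position; "orientation": TCP orientation; "ft_force": force on the tool from outside, world axes, zero at the start; "moment": the same for the moment, N m; "width": finger opening in mm; "grasp_force": force on a finger pad.
Only numpy, scipy, OpenCV 4.12 (cv2) and the standard library are available. Lean on these libraries where they do the work, as an engineer would, in place of code of your own. Each camera call takes 0.05 s, during which the arm holds its last target. There are 200 camera calls.

TASK

On the beam comparator under the bench magnifier, push the loose aluminium block squarely against both steel stops, back fence and end stop, while the beam is still held up. Then swing the arrest lever all the way over so the beam comes down and its stylus rests on the block for at least a second, and swing the lever all the way back so the beam is held up again, leaving the block against its stops. Work the beam only by its lever, and do not move the spool, the jar or the screwdriver.

Things in the scene. Friction and masses are not known exactly. Their poses are not given: they have to be found in the camera images.
- fixture: Comparator, fixed. Dark steel base plate 200 (x) x 360 (y) x 15 mm, spanning x -100..100, y -160..200 mm in its frame. Origin on the bench below the beam's hinge; x to its back (away from the robot, within 20 deg), y left, z up. Millimetres below are in this frame. Hinge post: x -18..18, y -13..13, to z 72. Lever bracket behind the beam: x 16..26, y -95..-65, to z 99.
- fence (a point): Middle of the back fence's working face, which looks to -x at x = 14 mm: a steel strip y 60..120, x 14..26, from the plate (z 15) to z 23.
- end_stop (a point): Middle of the end stop's working face, which looks to +y at y = 55 mm: a steel strip x -21..9, y 45..55, from the plate (z 15) to z 23.
- magnifier (a point): Centre of the underside (z 305 mm) of a fixed magnifier, clear but solid, in a white frame: x -56..54, y -155..-5, z 305..319, on a 12 mm rod rising at x 85, y -130. There is no room for an upright gripper under it: reach the lever from the front (-x), tool tilted 25 to 50 degrees.
- home (a point): Where the centre of the block's underside lies when the block is against both stops: (-6, 90, 15) mm in the fixture's frame; axes as the fixture's.
- block: Loose aluminium block, 40 (x) x 70 (y) x 16 mm tall, about 0.12 kg, a dark screw hole near each end. Origin: centre of its underside. Starts flat on the plate, 20 to 40 mm in front (-x) and 15 to 35 mm left (+y) of home, turned up to 15 degrees. Home: its +x face on the fence, its -y face on the end stop. Slides with about 1 N.
- beam: Aluminium beam, 12 mm square, along the fixture's y from -105 (tail; thin pointer to -140) to 100 mm, hinged at its origin (0, 0, 60) about x; level and with the fixture's axes when held up. Steel head over the stylus: y 78..102, to z 72. The stylus side is heavier: released, it sinks in under a second until the stylus rests on the block, tipped 0.055 rad.
- stylus_tip (a point): Lower tip of the 8 mm thick round stylus under the beam's head, at x 0, y 90 mm in the fixture's frame; z about 36 mm when held up (5 mm above the block's top), 31 resting on the block, below 29 if released with no block there.
- arrest_lever (a joint): Arrest lever on a shaft along x through y -80, z 84 mm. 0 = beam held up, handle leaning 0.7 rad right (-y) of upright; 1.4 = fully released, leaning 0.7 rad left. At angle q the knob's centre is x -30, y -80 + 60 sin(q - 0.7), z 84 + 60 cos(q - 0.7). Hard stops at 0 and 1.4; stays where left; 2 to 3 N at the knob. Starts at 0 to 0.12.
- lever_knob (a point): Centre of the lever's black ball knob, 20 mm across, on a 10 mm thick steel rod, 60 mm from the shaft; it swings in the upright plane x = -30 mm of the fixture (in front of the beam), at z 130 to 144 mm.
- spool: Bystander: metal solder spool, 56 mm across, 42 mm tall, on the bench to the right of the fixture. Origin: centre of its underside.
- flux_jar: Bystander: small amber glass jar with black cap, 48 mm across, 45 mm tall, on the bench left of the fixture, towards the back. Origin: centre of its underside.
- driver: Bystander: black-handled screwdriver, 160 mm long, lying on the bench in front of the fixture's right half. Origin below its middle.
Mind the look-alikes: they are no part of the job. Leave any orange or yellow look-alike of the block alone.

How it is judged (in metres and radians):
On the way, in this order (a step that is already met when the one before it is completed fails the run):
1. the block is against both stops while the beam is held up (x of block in the frame of home between -0.003 and 0.003 m and y of block in the frame of home between -0.003 and 0.003 m and angle between the x axis of block and the x axis of fixture, either way round below 0.06 rad and angle between block's own z axis and vertical below 0.05 rad and value of joint arrest_lever below 0.25 rad and z of stylus_tip in the frame of fixture above 0.0335 m and contact force between beam and block below 0.02 N), for 0.2 s.
2. the lever is over and the stylus rests quietly on the block, which is still against its stops (x of block in the frame of home between -0.003 and 0.003 m and y of block in the frame of home between -0.003 and 0.003 m and angle between the x axis of block and the x axis of fixture, either way round below 0.06 rad and angle between block's own z axis and vertical below 0.05 rad and value of joint arrest_lever above 1.15 rad and contact force between beam and block above 0.15 N and angular speed of beam below 0.05 rad/s), for 0.5 s.
At the end, for the whole second after the job is handed in: The lever is back within 0.25 rad of its arrested stop, the beam is at rest with its stylus clear of the block (tip at least 33.5 mm above the bench), and the block lies flat and still within 3 mm of home in each direction, square to the fixture within 0.06 rad (all of step 1 and linear speed of block below 0.01 m/s and angular speed of beam below 0.05 rad/s); the robot touches nothing.
It fails at once if the robot pushes on the beam itself (over 1.5 N) (contact force between any of the arm, the fingers and beam above 1.5 N).
It fails at once if the spool, jar or screwdriver is moved by more than 25 mm (distance of any of spool, flux_jar, driver from where it was at the start of the episode above 0.025 m).
It also fails if it takes over 72 s, if anything falls off the work surface, if the arm or the gripper's body presses on something with over 40 N, if the wrist force passes 120 N, or if a joint passes its speed limit or range.

## Working session

There is one attempt and no reset: what is moved stays moved. The work goes in short steps, Python scripts to look and compute and a shell command to move; the robot and the scene stay as the last step left them, time stands still between calls to the robot, and variables do not carry over. Pictures are saved under pics/ and viewed, at most 10 in all, crops included, and the job is handed in when it is done.

```bash
mkdir -p pics; ls; python3 - <<'E'
from workcell import ctrl, optics
import cv2
for n in("side","top"):
    im=optics.get_image(n); cv2.imwrite(f"pics/{n}0.png",im[:,:,::-1]); m=optics.camera_model(n); print(n,m)
    for t in("fixture","block","beam","lever_knob","arrest_lever","spool","flux_jar","driver"):
        print(t,[(round(d["conf"],2),[round(float(v)) for v in d["extent"]]) for d in optics.masks_of(t,n)])
o=ctrl.get_obs();print(o["t"],o["ee_pos"],o["orientation"])
E
```

```text
pics
side {'fov_y': 57.990947197976865, 'cx': 313.75731641807454, 'cy': 199.82807426791263, 'view': array([[-8.63438174e-01, -5.04370641e-01, -9.20736643e-03,
         5.33744973e+02],
       [ 2.71270303e-01, -4.79624637e-01,  8.34489443e-01,
        -2.71684657e+02],
       [-4.25308055e-01,  7.18032356e-01,  5.50946997e-01,
        -8.44066613e+02],
       [ 0.00000000e+00,  0.00000000e+00,  0.00000000e+00,
         1.00000000e+00]])}
fixture [(0.64, [314, 198, 87, 173])]
block [(0.91, [372, 289, 31, 27]), (0.78, [308, 323, 32, 20]), (0.55, [329, 256, 27, 21])]
beam [(0.67, [319, 224, 19, 36])]
lever_knob [(0.54, [333, 189, 16, 26])]
arrest_lever [(0.46, [332, 189, 22, 28])]
spool [(0.7, [348, 192, 8, 8])]
flux_jar [(0.71, [265, 289, 21, 28])]
driver [(0.48, [377, 207, 8, 22])]
top {'fov_y': 52.06273310516251, 'cx': 318.9866081315602, 'cy': 193.06385825697794, 'view': array([[-1.61879823e-02, -9.99492638e-01, -2.74301851e-02,
         7.61777267e+01],
       [ 9.82581204e-01, -2.09815120e-02,  1.84645480e-01,
        -5.89311906e+02],
       [-1.85127325e-01, -2.39633465e-02,  9.82422329e-01,
        -1.10951815e+03],
       [ 0.00000000e+00,  0.00000000e+00,  0.00000000e+00,
         1.00000000e+00]])}
fixture [(0.65, [346, 179, 150, 125]), (0.43, [385, 189, 20, 10])]
block [(0.91, [242, 242, 26, 25]), (0.78, [316, 218, 26, 20]), (0.61, [299, 271, 21, 29]), (0.37, [338, 195, 50, 15])]
beam [(0.67, [335, 196, 44, 14])]
lever_knob [(0.48, [383, 188, 16, 6]), (0.29, [336, 196, 48, 16])]
arrest_lever [(0.21, [349, 179, 151, 131])]
spool [(0.58, [417, 182, 20, 19])]
flux_jar [(0.56, [254, 193, 22, 19])]
driver [(0.79, [408, 222, 52, 27])]
0.9 [ 271.19855698 -563.11137672  222.71219712] [3.06275463e+00 6.99011939e-01 5.58282214e-05]
```

```bash
python3 - <<'E'
import cv2,numpy as np
s=cv2.imread("pics/side0.png");t=cv2.imread("pics/top0.png")
a=cv2.resize(s[130:350,220:420],None,fx=2.7,fy=2.7,interpolation=3)
cv2.imwrite("pics/side_crop.png",a)
b=cv2.resize(t[110:290,220:440],None,fx=3.3,fy=3.3,interpolation=3)
cv2.imwrite("pics/top_crop.png",b);print(a.shape,b.shape)
E
```

```text
(594, 540, 3) (594, 726, 3)
```

View pics/side_crop.png

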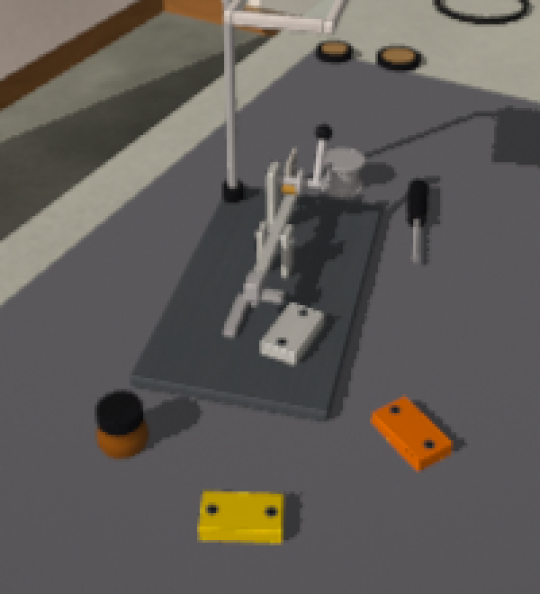

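View pics/top_crop.png

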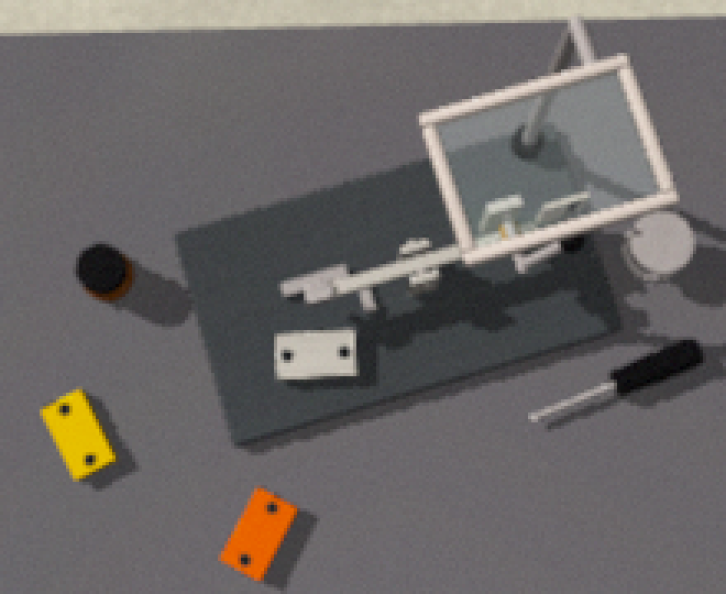

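View pics/top0.png

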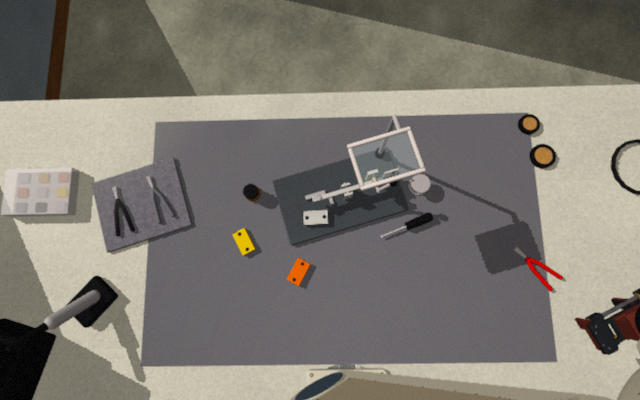

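Real block: plain aluminium, on the plate at top px (316,218) / side px (329,256). The yellow one (top 242,242) and the orange one (top 299,271) are look-alikes lying off the plate, and both crops confirm this. Next I fit the fixture and block poses from corners in both views.

```bash
cat > h.py <<'E'
import numpy as np
from scipy.optimize import least_squares
from workcell import ctrl, optics
CM={n:optics.camera_model(n) for n in("side","top")}
def proj(n,P,k=0):
    m=CM[n]; p=np.c_[np.atleast_2d(P),np.ones(len(np.atleast_2d(P)))]@np.array(m["view"]).T
    f=200/np.tan(np.radians(m["fov_y"])/2); x=p[:,0]/-p[:,2]; y=-p[:,1]/-p[:,2]
    s=1+k*(x*x+y*y)
    return np.c_[m["cx"]+f*x*s, m["cy"]+f*y*s]
def T(p,P):
    c,s=np.cos(p[2]),np.sin(p[2]); P=np.atleast_2d(P).astype(float)
    return np.c_[p[0]+c*P[:,0]-s*P[:,1],p[1]+s*P[:,0]+c*P[:,1],P[:,2]]
E
python3 - <<'E'
from h import *
S=lambda c:np.array(c)/2.7+[220,130]
U=lambda c:np.array(c)/3.3+[220,110]
q=0.05
K=lambda q:[-30,-80+60*np.sin(q-.7),84+60*np.cos(q-.7)]
obs=[("side",[-100,200,15],S([327,411])),("side",[100,200,15],S([133,380])),("side",[-100,-160,15],S([385,203])),
("top",[-100,200,15],U([235,441])),("top",[100,200,15],U([177,236])),("top",[-100,-160,15],U([620,328])),
("top",[-56,-5,312],U([468,258])),("top",[54,-5,312],U([424,119])),("top",[-56,-155,312],U([672,198])),("top",[54,-155,312],U([624,62]))]
kn=[("side",S([324,131])),("top",U([572,241]))]
blk=[("side",S(c),i) for i,c in enumerate([(325,313),(292,302),(262,344),(298,352)])]+[("top",U(c),i) for i,c in enumerate([(356,374),(355,330),(275,335),(278,380)])]
# order: front-right, back-right, back-left, front-left
BC=np.array([[-20,-35,16],[20,-35,16],[20,35,16],[-20,35,16]])
def res(v,full=False):
    p=v[:3]; off={"side":v[3:5],"top":v[5:7]}; q=v[7]; b=v[8:11]; ks={"side":v[11],"top":v[12]}
    r=[]
    for n,P,uv in obs: r.append(proj(n,T(p,P),ks[n])[0]+off[n]-uv)
    for n,uv in kn: r.append(proj(n,T(p,K(q)),ks[n])[0]+off[n]-uv)
    for n,uv,i in blk: r.append(proj(n,T(p,T(b,BC[i]+[0,0,15])),ks[n])[0]+off[n]-uv)
    if full: return np.array(r)
    return np.r_[np.ravel(r),v[3:7]*.7,v[11:13]*10, (q-.06)*5]
best=least_squares(res,[600,0,.25,0,0,0,0,.06,-36,115,0,0,0],loss="soft_l1")
print(best.x.round(3),best.cost);print(res(best.x,True).round(1).tolist())
np.save("fit.npy",best.x)
p=best.x[:3]
for nm in("spool","flux_jar","driver"):pass
for P in([0,0,60],[-6,90,15],K(0),K(1.4)): print(T(p,P).round(1))
E
```

```text
[ 5.98731e+02 -1.64900e+01  2.73000e-01  2.04000e-01  5.69000e-01
  1.10000e-01  3.03000e-01  6.40000e-02 -4.61130e+01  1.09414e+02
 -2.17000e-01 -8.00000e-03 -2.84000e-01] 11.662683112188875
[[0.7, 0.2], [-1.2, -1.9], [-0.2, 0.1], [0.1, 1.0], [-0.6, -1.3], [0.8, -0.3], [0.3, 2.6], [-1.2, -0.8], [1.1, 2.0], [-0.4, -1.0], [0.3, 0.4], [-0.2, -0.3], [0.4, -0.1], [-0.2, -0.1], [-0.1, -0.7], [-0.1, 0.9], [0.5, 0.1], [-0.2, -0.3], [-0.1, 0.0], [-0.1, 0.1]]
[[598.7 -16.5  60. ]]
[[568.7  68.6  15. ]]
[[ 601.8 -138.8  129.9]]
[[581.  -64.4 129.9]]
```

```bash
python3 - <<'E'
from h import *
import cv2
v=np.load("fit.npy");p=v[:3];ks={"side":v[11],"top":v[12]};off={"side":v[3:5],"top":v[5:7]}
def box(x0,x1,y0,y1,z): return [[x0,y0,z],[x1,y0,z],[x1,y1,z],[x0,y1,z]]
L=[box(-100,100,-160,200,15),box(14,26,60,120,23),box(-21,9,45,55,23),box(-18,18,-13,13,72),box(-6,6,-105,100,66),box(-56,54,-155,-5,319),box(16,26,-95,-65,99)]
L.append(T(v[8:11],np.array([[-20,-35,31],[20,-35,31],[20,35,31],[-20,35,31]])).tolist())
out=[]
for n,(x,y,w,h),f in(("side",(262,180,106,108),5.5),("top",(265,120,165,125),4.8)):
    im=cv2.imread(f"pics/{n}0.png")[y:y+h,x:x+w]; im=cv2.resize(im,None,fx=f,fy=f,interpolation=cv2.INTER_CUBIC)
    for P in L:
        c=((proj(n,T(p,P),ks[n])+off[n]+.5-[x,y])*f).astype(int)
        cv2.polylines(im,[c],True,(0,0,255),1,cv2.LINE_AA)
    cv2.imwrite(f"pics/ov_{n}.png",im);print(im.shape)
E
```

```text
(594, 583, 3)
(600, 792, 3)
```

View pics/ov_side.png

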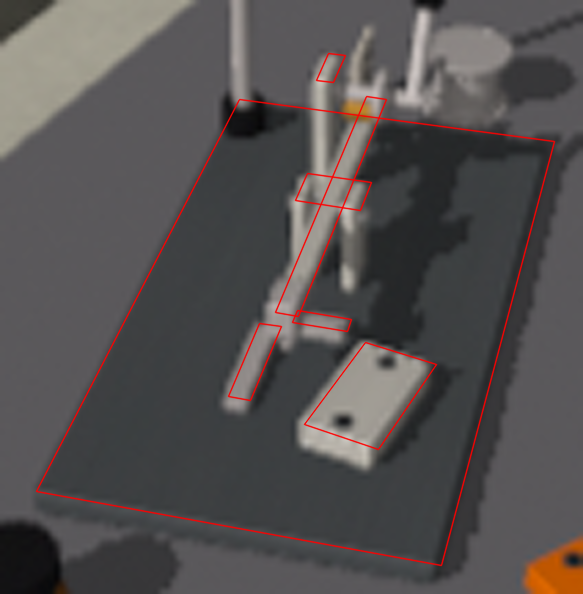

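View pics/ov_top.png

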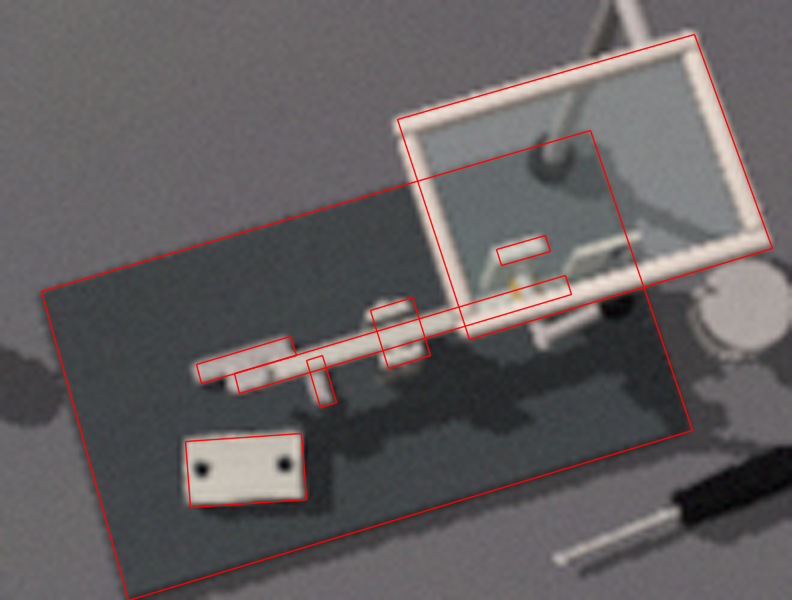

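```bash
cat >> h.py <<'E'
def where():
    from scipy.spatial.transform import Rotation as R
    o=ctrl.get_obs(); p=np.load("fit.npy")[:3]; c,s=np.cos(p[2]),np.sin(p[2]); M=np.array([[c,s,0],[-s,c,0],[0,0,1]])
    r=M@R.from_rotvec(o["orientation"]).as_matrix()
    print("t",round(o["t"],2),"fixTCP",(M@(np.array(o["ee_pos"])-[p[0],p[1],0])).round(1),"F",(M@np.array(o["ft_force"])).round(1),"w",round(float(o["width"]),1),"toolx",r[:,0].round(3),"toolz",r[:,2].round(3))
E
python3 -m jog '[[0,0,0,0,0,0.84,0.45],[0,0,0,0,0,0.84,0.45],[0.56,-0.85,0,0,0,0,0.45],[0.56,-0.85,0,0,0,0,0.45],[0.56,-0.85,0,0,0,0,0.45],[0.56,-0.85,0,0,0,0,0.45],[0.56,-0.85,0,0,0,0,0.45],[0.56,-0.85,0,0,0,0,0.45],[0.56,-0.85,0,0,0,0,0.45],[0.56,-0.85,0,0,0,0,0.45],[0.56,-0.85,0,0,0,0,0.45],[0.56,-0.85,0,0,0,0,0.45],[0.56,-0.85,0,0,0,0,0.45],[0.56,-0.85,0,0,0,0,0.45],[0.56,-0.85,0,0,0,0,0.45],[0.56,-0.85,0,0,0,0,0.45],[0,0,0,0,0,0,0.45]]'; python3 -c "from h import *;where()"
```

```text
t: 2.6
ee_pos: [446.2, -16.7, 223.0]
orientation: [-3.111, -0.434, -0.002]
ft_force: [0.0, 0.0, -0.6]
width: 39.8
grasp_force: 0.0
t 2.6 fixTCP [-147.    40.8  223. ] F [ 0.   0.  -0.6] w 39.8 toolx [1.    0.005 0.002] toolz [ 0.002  0.    -1.   ]
```

```bash
python3 -m jog '[[0.37,-0.56,0,0,0,0,0.45],[0.37,-0.56,0,0,0,0,0.45],[0.37,-0.56,0,0,0,0,0.45],[0,0,0.8,0,0,0,0.45],[0,0,0.8,0,0,0,0.45],[0,0,0.8,0,0,0,0.45],[0,0,0.8,0,0,0,0.45],[0,0,0.8,0,0,0,0.45],[0,0,0.5,0,0,0,0.45],[0,0,0.3,0,0,0,0.45],[0,0,0,0,0,0,0.45]]'; python3 -c "from h import *;where()"
```

```text
t: 3.7
ee_pos: [468.7, 55.9, 29.6]
orientation: [-3.112, -0.427, 0.004]
ft_force: [0.4, 0.2, 0.7]
width: 39.2
grasp_force: 0.0
t 3.7 fixTCP [-105.7  104.7   29.6] F [0.4 0.1 0.7] w 39.2 toolx [ 1.    -0.    -0.003] toolz [-0.003  0.    -1.   ]
```

```bash
python3 -m jog '[[0,-0.08,0.24,0,0,0,0.45],[0.2,0,0,0,0,0,0.45],[0.2,0,0,0,0,0,0.45],[0.2,0,0,0,0,0,0.45],[0.2,0,0,0,0,0,0.45],[0.2,0,0,0,0,0,0.45],[0.2,0,0,0,0,0,0.45],[0.2,0,0,0,0,0,0.45],[0,0,0,0,0,0,0.45]]'; python3 - <<'E'
from h import *
import cv2
where();im=optics.get_image("side");cv2.imwrite("pics/s1.png",cv2.resize(im[160:310,240:400,::-1],None,fx=4,fy=4,interpolation=3))
E
```

```text
t: 4.6
ee_pos: [524.3, 75.0, 21.2]
orientation: [-3.112, -0.427, -0.003]
ft_force: [0.5, -0.7, 0.4]
width: 39.1
grasp_force: 0.0
t 4.6 fixTCP [-47.1 108.2  21.2] F [ 0.3 -0.8  0.4] w 39.1 toolx [1.    0.    0.002] toolz [ 0.002 -0.    -1.   ]
```

View pics/s1.png

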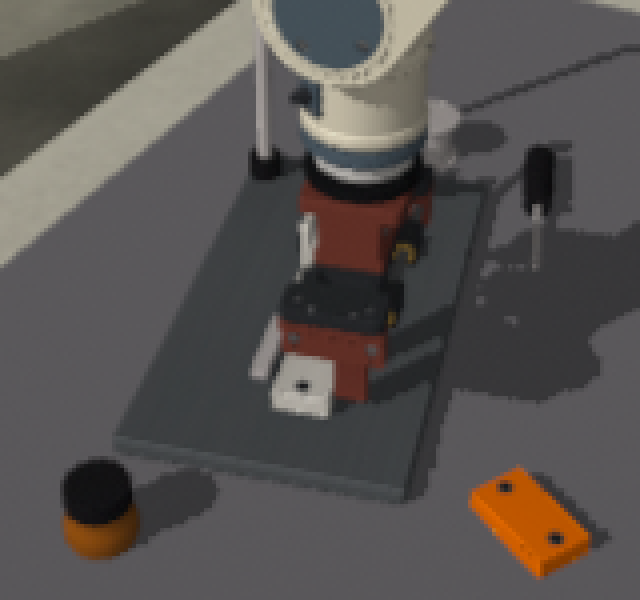

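The picture shows the block (px ~302,385 in the crop) squared by the two fingers, a little short of the fence. I'll go on pushing in small steps.

```bash
python3 -m jog '[[0.1,0,0,0,0,0,0.45],[0.1,0,0,0,0,0,0.45],[0,0,0,0,0,0,0.45]]' >/dev/null; python3 -c "from h import *;where()"; python3 -m jog '[[0.05,0,0,0,0,0,0.45],[0,0,0,0,0,0,0.45]]'>/dev/null; python3 -c "from h import *;where()"
```

```text
t 4.95 fixTCP [-40.1 108.2  21.1] F [-0.3 -0.5 -0.2] w 39.3 toolx [1.    0.    0.001] toolz [ 0.001 -0.    -1.   ]
t 5.15 fixTCP [-38.7 108.3  21.1] F [ 0.4 -0.1 -0. ] w 39.6 toolx [ 1.  0. -0.] toolz [-0.  0. -1.]
```

```bash
for i in 1; do python3 -m jog '[[0.05,0,0,0,0,0,0.45],[0,0,0,0,0,0,0.45]]'>/dev/null; python3 -c "from h import *;where()"; python3 -m jog '[[0.05,0,0,0,0,0,0.45],[0,0,0,0,0,0,0.45]]'>/dev/null; python3 -c "from h import *;where()"; done
```

```text
t 5.35 fixTCP [-36.5 108.3  21.1] F [-0.3  0.2 -0.3] w 39.8 toolx [1. 0. 0.] toolz [ 0. -0. -1.]
t 5.55 fixTCP [-36.2 108.4  20.9] F [-5.2 -0.8  4. ] w 39.6 toolx [ 1.     0.    -0.003] toolz [-0.003  0.    -1.   ]
```

```bash
python3 -m jog '[[-0.2,0,0,0,0,0,0.45],[-0.25,0,0,0,0,0,0.45],[0,-0.5,0,0,0,0,0],[0,-0.6,0,0,0,0,0],[0,-0.6,0,0,0,0,0],[0.4,0,0,0,0,0,0],[0.6,0,0,0,0,0,0],[0.08,0,0,0,0,0,0],[0,0,0,0,0,0,0]]' >/dev/null;  python3 - <<'E'
from h import *
import cv2
where();im=optics.get_image("side");cv2.imwrite("pics/s2.png",cv2.resize(im[160:310,240:400,::-1],None,fx=4,fy=4,interpolation=3))
E
```

```text
t 6.45 fixTCP [ -9.9 176.2  21. ] F [ 0.3 -0.1  0.2] w 0.4 toolx [1. 0. 0.] toolz [ 0.  0. -1.]
```

View pics/s2.png

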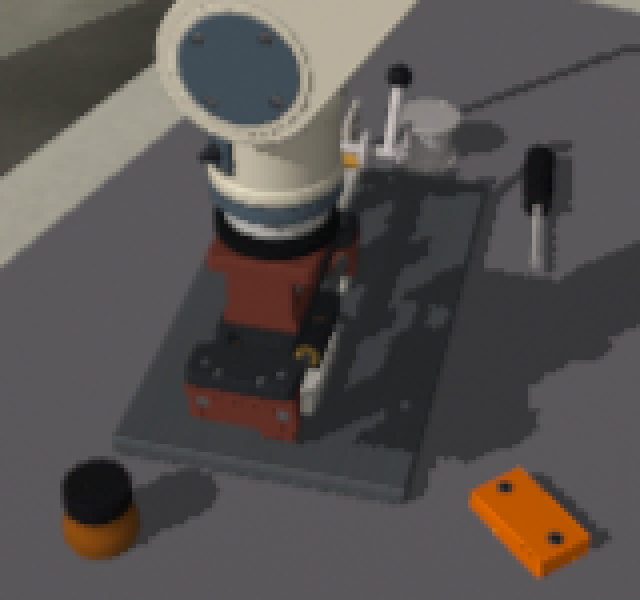

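The closed fingers stand just left of the block with the lever clear, so I'm pushing toward the end stop.

```bash
python3 -m jog '[[0,0.2,0,0,0,0,0],[0,0.2,0,0,0,0,0],[0,0.15,0,0,0,0,0],[0,0.15,0,0,0,0,0],[0,0.1,0,0,0,0,0],[0,0,0,0,0,0,0]]'>/dev/null; python3 -c "from h import *;where()"; python3 -m jog '[[0,0.05,0,0,0,0,0],[0,0,0,0,0,0,0]]'>/dev/null; python3 -c "from h import *;where()"
```

```text
t 7.1 fixTCP [ -9.4 143.5  21.1] F [ 0.8 -0.9  0.2] w 0.6 toolx [ 1.    -0.     0.001] toolz [ 0.001 -0.    -1.   ]
t 7.3 fixTCP [ -9.3 142.1  21.1] F [ 0.3 -1.2  0.7] w -0.0 toolx [1.    0.    0.001] toolz [ 0.001 -0.    -1.   ]
```

```bash
python3 -m jog '[[0,0.05,0,0,0,0,0],[0,0,0,0,0,0,0]]'>/dev/null; python3 -c "from h import *;where()"; python3 -m jog '[[0,0.05,0,0,0,0,0],[0,0,0,0,0,0,0]]'>/dev/null; python3 -c "from h import *;where()"
```

```text
t 7.5 fixTCP [ -9.4 140.3  21.2] F [-0.2 -0.5  0.1] w 0.4 toolx [1. 0. 0.] toolz [ 0. -0. -1.]
t 7.7 fixTCP [ -9.5 138.2  21.1] F [ 1.  -0.3 -0.1] w 0.4 toolx [1. 0. 0.] toolz [ 0. -0. -1.]
```

```bash
python3 -m jog '[[0,0.04,0,0,0,0,0],[0,0,0,0,0,0,0]]'>/dev/null; python3 -c "from h import *;where()"; python3 -m jog '[[0,0.04,0,0,0,0,0],[0,0,0,0,0,0,0]]'>/dev/null; python3 -c "from h import *;where()"
```

```text
t 7.9 fixTCP [ -9.6 137.   21.1] F [0.1 4.  0.4] w 0.3 toolx [1. 0. 0.] toolz [ 0.     0.001 -1.   ]
t 8.1 fixTCP [ -9.6 136.9  21.1] F [ 1.6 14.2  2. ] w 0.4 toolx [ 1.    -0.001 -0.   ] toolz [-0.     0.002 -1.   ]
```

Firm stop (14 N at y 137). Now back round to the front to re-seat the block on the fence.

```bash
python3 -m jog '[[0,-0.2,0,0,0,0,0],[0,-0.5,0,0,0,0,0],[-0.6,0,0,0,0,0,0],[-0.6,0,0,0,0,0,0],[0,0.6,0,0,0,0,0.45],[0,0.6,0,0,0,0,0.45],[0,0.6,0,0,0,0,0.45],[0,0.07,0,0,0,0,0.45],[0.2,0,0,0,0,0,0.45],[0.15,0,0,0,0,0,0.45],[0,0,0,0,0,0,0.45]]'>/dev/null; python3 -c "from h import *;where()"
```

```text
t 9.2 fixTCP [-42.1  89.   21.2] F [ 0.9 -0.1  1.3] w 39.7 toolx [1.    0.001 0.001] toolz [ 0.001 -0.    -1.   ]
```

```bash
python3 -m jog '[[0.1,0,0,0,0,0,0.45],[0,0,0,0,0,0,0.45]]'>/dev/null; python3 -c "from h import *;where()"; python3 -m jog '[[0.06,0,0,0,0,0,0.45],[0,0,0,0,0,0,0.45]]'>/dev/null; python3 -c "from h import *;where()"; python3 -m jog '[[0.04,0,0,0,0,0,0.45],[0,0,0,0,0,0,0.45]]'>/dev/null; python3 -c "from h import *;where()"
```

```text
t 9.4 fixTCP [-39.   88.8  21.1] F [ 0.2  0.1 -0.2] w 39.3 toolx [1.    0.001 0.   ] toolz [ 0. -0. -1.]
t 9.6 fixTCP [-36.9  88.4  21.1] F [ 0.2 -0.2  0.7] w 39.6 toolx [1.    0.001 0.   ] toolz [ 0. -0. -1.]
t 9.8 fixTCP [-36.2  88.4  21. ] F [-2.4  0.8  1.1] w 39.8 toolx [ 1.     0.    -0.001] toolz [-0.001  0.    -1.   ]
```

```bash
python3 -m jog '[[0.04,0,0,0,0,0,0.45],[0,0,0,0,0,0,0.45]]'>/dev/null; python3 -c "from h import *;where()"; python3 -m jog '[[-0.2,0,0,0,0,0,0.45],[-0.8,0,0,0,0,0,0.45],[-0.9,0,0,0,0,0,0.45],[0,0,-0.9,0,0,0,0.5],[0,0,-0.9,0,0,0,0.5],[0,0,-0.9,0,0,0,0.5],[0,0,-0.9,0,0,0,0.5],[0,0,-0.9,0,0,0,0.5],[0,0.7,0,0,0.95,0,0.5],[0,0.75,0,0,0.95,0,0.5],[0,0.75,0,0,0.95,0,0.5],[0,0.75,0,0,0.95,0,0.5],[0,0.75,0,0,0.95,0,0.5],[0,0.75,0,0,0.95,0,0.5],[0,0.7,0,0,0.95,0,0.5],[0,0,0,0,0,0,0.5]]'>/dev/null; python3 - <<'E'
from h import *
import cv2
where();im=[cv2.resize(optics.get_image(n)[y:y+h,x:x+w,::-1],(390,585*h*2//(h*2)) if 0 else None,fx=f,fy=f,interpolation=3) for n,x,y,w,h,f in(("side",250,150,100,150,4),("top",270,130,100,150,4))]
cv2.imwrite("pics/s3.png",np.hstack(im))
E
```

```text
t 10.0 fixTCP [-36.1  88.5  20.8] F [-6.5 -1.   4.8] w 39.5 toolx [ 1.     0.    -0.004] toolz [-0.004  0.001 -1.   ]
t 11.6 fixTCP [-109.7  -80.5  198.5] F [0.1 0.6 1.3] w 43.9 toolx [ 0.837 -0.004  0.547] toolz [ 0.547  0.019 -0.837]
```

View pics/s3.png

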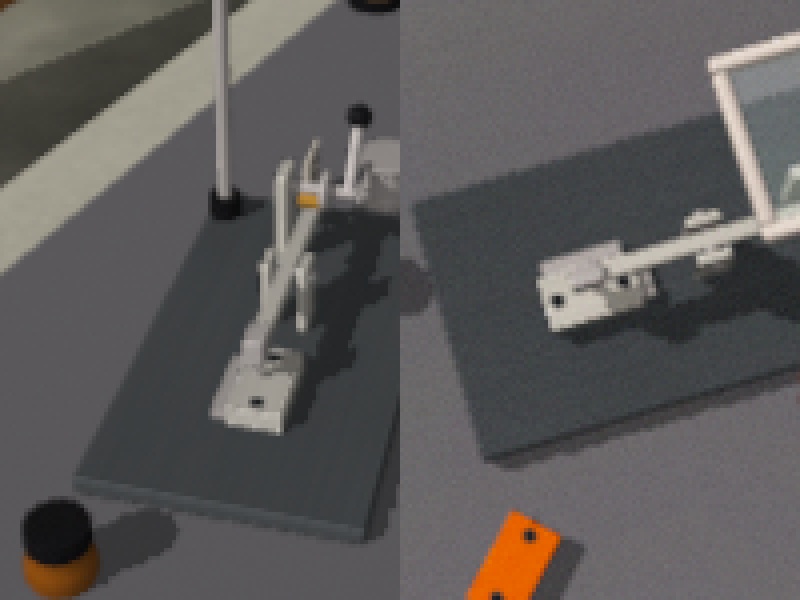

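Block (left crop ~255,400; right crop ~595,300) is flush with fence and end stop beneath the stylus, and the lever is still arrested. Next, the lever.

```bash
python3 -m jog '[[0,0.45,0,0,0.6,0,0.5],[0,0.45,0,0,0.6,0,0.5],[0,0,0,0,0,0,0.5],[0.28,0,0.5,0,0,0,0.5],[0.27,0,0.6,0,0,0,0.5],[0,0,0,0,0,0,0.5]]'>/dev/null; python3 - <<'E'
from h import *
import cv2
where()
im=[cv2.resize(optics.get_image(n)[y:y+h,x:x+w,::-1],None,fx=4,fy=4,interpolation=3) for n,x,y,w,h in(("side",285,150,100,140),("top",330,130,100,140))]
cv2.imwrite("pics/s4.png",np.hstack(im))
E
```

```text
t 12.3 fixTCP [ -60.8 -112.1  178.8] F [-0.1 -0.   0.1] w 44.0 toolx [ 0.763 -0.002  0.646] toolz [ 0.646  0.023 -0.763]
```

View pics/s4.png

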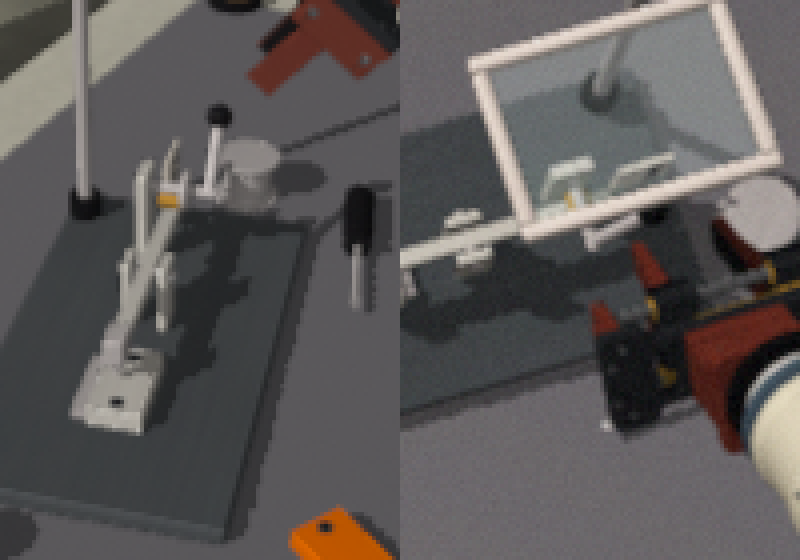

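```bash
python3 - <<'E'
from h import *
v=np.load("fit.npy");p=v[:3];w=v[12]
for P in([-60.8,-112,178.8],[-60.8,-90,178.8],[-60.8,-134,178.8],[-30,-115.6,132]):
    print(P,((proj("top",T(p,P),v[12])+v[5:7]-[330,130])*4+[400,0]).round(),((proj("side",T(p,P),v[11])+v[3:5]-[285,150])*4).round())
E
```

```text
[-60.8, -112, 178.8] [[673. 242.]] [[262.  69.]]
[-60.8, -90, 178.8] [[641. 252.]] [[257.  83.]]
[-60.8, -134, 178.8] [[705. 233.]] [[267.  56.]]
[-30, -115.6, 132] [[653. 211.]] [[221. 116.]]
```

```bash
python3 -m jog '[[0,0,0.4,0,0,0,0.5],[0,0,0.4,0,0,0,0.5],[0,0,0.2,0,0,0,0.5],[0,0,0,0,0,0,0.5]]'>/dev/null; python3 -c "from h import *;where()"; python3 -m jog '[[0,0,0.2,0,0,0,0.5],[0,0,0.2,0,0,0,0.5],[-0.07,0,0.2,0,0,0,0.5],[0,0,0,0,0,0,0.5]]'>/dev/null; python3 -c "from h import *;where()"
```

```text
t 12.8 fixTCP [ -37.  -112.3  148.5] F [-0.1  0.9 -0.1] w 44.0 toolx [ 0.762 -0.004  0.647] toolz [ 0.647  0.022 -0.762]
t 13.2 fixTCP [ -23.4 -112.2  127.8] F [ 0.4  0.1 -0.7] w 43.6 toolx [ 0.762 -0.004  0.647] toolz [ 0.647  0.021 -0.762]
```

```bash
python3 -m jog '[[0,-0.15,0,0,0,0,0.5],[0,-0.15,0,0,0,0,0.5],[0,-0.1,0,0,0,0,0.5],[0,-0.1,0,0,0,0,0.5],[0,-0.1,0,0,0,0,0.5],[0,0,0,0,0,0,0.5]]'>/dev/null; python3 -c "from h import *;where()"; python3 -m jog '[[0,-0.15,0,0,0,0,0.5],[0,-0.15,0,0,0,0,0.5],[0,-0.15,0,0,0,0,0.5],[0,-0.15,0,0,0,0,0.5],[0,-0.15,0,0,0,0,0.5]]'>/dev/null; python3 - <<'E'
from h import *
where()
for n in("side","top"):
  optics.get_image(n)
  print([(round(d["conf"],2),[round(float(v)) for v in d["extent"]]) for d in optics.masks_of("lever_knob",n)])
E
```

```text
t 13.8 fixTCP [-22.9 -89.6 130.7] F [-1.1 -5.   3.3] w 43.9 toolx [ 0.76  -0.003  0.65 ] toolz [ 0.65   0.018 -0.76 ]
t 14.3 fixTCP [-24.1 -57.8 129.7] F [ 0.5 -2.   2.6] w 43.9 toolx [ 0.762 -0.003  0.648] toolz [ 0.648  0.021 -0.761]
[]
[]
```

```bash
python3 -m jog '[[0,-0.15,0,0,0,0,0.5],[0,-0.15,0,0,0,0,0.5],[0,-0.15,0,0,0,0,0.5],[0,-0.1,0,0,0,0,0.5],[0,0,0,0,0,0,0.5]]'>/dev/null; python3 -c "from h import *;where()"; python3 -m jog '[[0,-0.06,0,0,0,0,0.5],[0,0,0,0,0,0,0.5]]'>/dev/null; python3 -c "from h import *;where()"
```

```text
t 15.0 fixTCP [-24.4 -35.6 130. ] F [-1.7 -1.2  0.5] w 43.8 toolx [ 0.762 -0.003  0.648] toolz [ 0.648  0.022 -0.762]
t 15.2 fixTCP [-24.3 -33.8 130.2] F [-0.6 -1.8  0.2] w 43.8 toolx [ 0.762 -0.003  0.648] toolz [ 0.648  0.021 -0.761]
```

```bash
python3 -m jog '[[0,-0.06,0,0,0,0,0.5],[0,0,0,0,0,0,0.5]]'>/dev/null; python3 -c "from h import *;where()"; python3 -m jog '[[0,-0.06,0,0,0,0,0.5],[0,0,0,0,0,0,0.5]]'>/dev/null; python3 -c "from h import *;where()"
```

```text
t 15.4 fixTCP [-24.2 -31.5 130.3] F [-2.1 -2.1  0.4] w 44.1 toolx [ 0.761 -0.003  0.648] toolz [ 0.648  0.021 -0.761]
t 15.6 fixTCP [-24.3 -29.  130.2] F [-1.1 -2.3  1.4] w 43.7 toolx [ 0.762 -0.003  0.648] toolz [ 0.648  0.021 -0.761]
```

```bash
python3 -m jog '[[0,-0.05,0,0,0,0,0.5],[0,0,0,0,0,0,0.5]]'>/dev/null; python3 -c "from h import *;where()"
```

```text
t 15.8 fixTCP [-24.3 -27.  130.3] F [-0.6 -1.5  1.4] w 43.7 toolx [ 0.762 -0.003  0.648] toolz [ 0.648  0.021 -0.761]
```

```bash
python3 -m jog '[[0,-0.05,0,0,0,0,0.5],[0,0,0,0,0,0,0.5]]'>/dev/null; python3 -c "from h import *;where()"; python3 -m jog '[[0,-0.05,0,0,0,0,0.5],[0,0,0,0,0,0,0.5]]'>/dev/null; python3 - <<'E'
from h import *
import cv2
where()
im=[cv2.resize(optics.get_image(n)[y:y+h,x:x+w,::-1],None,fx=4,fy=4,interpolation=3) for n,x,y,w,h in(("side",285,150,100,140),("top",310,130,100,140))]
cv2.imwrite("pics/s5.png",np.hstack(im))
E
```

```text
t 16.0 fixTCP [-24.2 -26.  130.3] F [-0.8 -5.6 -0.8] w 43.4 toolx [ 0.762 -0.004  0.648] toolz [ 0.648  0.019 -0.762]
t 16.2 fixTCP [-24.1 -25.6 130.2] F [  1.  -12.4  -3.5] w 43.8 toolx [ 0.762 -0.005  0.647] toolz [ 0.647  0.016 -0.762]
```

View pics/s5.png

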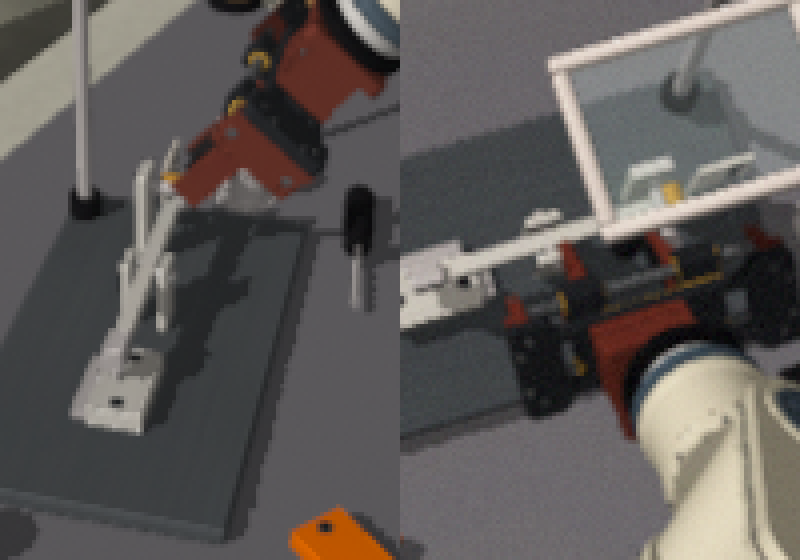

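The lever is on its released stop (12 N), with the knob between the fingers (right crop ~632,245). Ease off, wait, then swing it back.

```bash
python3 -m jog '[[0,0.1,0,0,0,0,0.5],[0,0,0,0,0,0,0.5],[0,0,0,0,0,0,0.5],[0,0,0,0,0,0,0.5],[0,0,0,0,0,0,0.5],[0,0,0,0,0,0,0.5],[0,0,0,0,0,0,0.5],[0,0,0,0,0,0,0.5],[0,0,0,0,0,0,0.5],[0,0,0,0,0,0,0.5],[0,0,0,0,0,0,0.5],[0,0,0,0,0,0,0.5],[0,0,0,0,0,0,0.5],[0,0,0,0,0,0,0.5],[0,0,0,0,0,0,0.5],[0,0,0,0,0,0,0.5],[0,0,0,0,0,0,0.5],[0,0,0,0,0,0,0.5]]'>/dev/null; python3 -c "from h import *;where()"; python3 -m jog '[[0,0.15,0,0,0,0,0.5],[0,0.15,0,0,0,0,0.5],[0,0.15,0,0,0,0,0.5],[0,0.15,0,0,0,0,0.5],[0,0.15,0,0,0,0,0.5],[0,0.15,0,0,0,0,0.5],[0,0.15,0,0,0,0,0.5],[0,0.15,0,0,0,0,0.5],[0,0.15,0,0,0,0,0.5],[0,0.15,0,0,0,0,0.5],[0,0.15,0,0,0,0,0.5],[0,0.15,0,0,0,0,0.5],[0,0.15,0,0,0,0,0.5],[0,0,0,0,0,0,0.5]]'>/dev/null; python3 -c "from h import *;where()"
```

```text
t 18.1 fixTCP [-24.3 -27.3 130.2] F [ 0.3 -0.1  0.5] w 43.8 toolx [ 0.762 -0.003  0.648] toolz [ 0.648  0.021 -0.761]
t 19.5 fixTCP [ -23.6 -106.5  128.6] F [-0.5 -0.5 -0.1] w 43.7 toolx [ 0.762 -0.004  0.648] toolz [ 0.648  0.019 -0.762]
```

```bash
python3 -m jog '[[0,0.1,0,0,0,0,0.5],[0,0.1,0,0,0,0,0.5],[0,0.1,0,0,0,0,0.5]]'>/dev/null; python3 -c "from h import *;where()"; python3 -m jog '[[0,0.06,0,0,0,0,0.5],[0,0,0,0,0,0,0.5]]'>/dev/null; python3 -c "from h import *;where()"; python3 -m jog '[[0,0.06,0,0,0,0,0.5],[0,0,0,0,0,0,0.5]]'>/dev/null; python3 -c "from h import *;where()"
```

```text
t 19.8 fixTCP [ -23.6 -116.9  128.2] F [ 0.   3.9 -0.6] w 44.2 toolx [ 0.762 -0.003  0.647] toolz [ 0.647  0.022 -0.762]
t 20.0 fixTCP [ -23.4 -120.1  128.5] F [-1.5  2.3  0.2] w 43.6 toolx [ 0.762 -0.004  0.648] toolz [ 0.648  0.02  -0.762]
t 20.2 fixTCP [ -23.2 -122.5  128.7] F [-1.2  2.9  0.9] w 43.8 toolx [ 0.762 -0.003  0.648] toolz [ 0.648  0.02  -0.761]
```

```bash
python3 -m jog '[[0,0.06,0,0,0,0,0.5],[0,0,0,0,0,0,0.5]]'>/dev/null; python3 -c "from h import *;where()"; python3 -m jog '[[0,0.06,0,0,0,0,0.5],[0,0,0,0,0,0,0.5]]'>/dev/null; python3 -c "from h import *;where()"
```

```text
t 20.4 fixTCP [ -23.1 -124.9  128.6] F [-1.7  3.1  0.3] w 43.9 toolx [ 0.761 -0.003  0.648] toolz [ 0.648  0.02  -0.761]
t 20.6 fixTCP [ -23.1 -127.3  128.6] F [-0.6  2.3  0.7] w 43.9 toolx [ 0.761 -0.003  0.648] toolz [ 0.648  0.02  -0.761]
```

```bash
python3 -m jog '[[0,0.05,0,0,0,0,0.5],[0,0,0,0,0,0,0.5]]'>/dev/null; python3 -c "from h import *;where()"
```

```text
t 20.8 fixTCP [ -23.2 -128.   128.4] F [-0.9  6.4  1.7] w 43.9 toolx [ 0.761 -0.003  0.648] toolz [ 0.648  0.023 -0.761]
```

The lever is back on its arrested stop: force rises to 6.4 N, and the travel of 102 mm matches the expected 101. Now I centre on the knob, retreat, and check numerically, since the picture budget is used up.

```bash
python3 -m jog '[[0,-0.15,0,0,0,0,0.5],[0,-0.15,0,0,0,0,0.5],[0,0,-0.3,0,0,0,0.5],[0,0,-0.5,0,0,0,0.5],[0,0,-0.8,0,0,0,0.5],[0,0,-0.8,0,0,0,0.5],[-0.6,0,0,0,0,0,0.5],[-0.8,0,0,0,0,0,0.5],[-0.8,0.5,0,0,0,0,0.5],[-0.8,0.8,0,0,0,0,0.5],[0,0,0,0,0,0,0.5],[0,0,0,0,0,0,0.5]]'>/dev/null; python3 - <<'E'
from h import *
import cv2
where()
for n in("side","top"):
    im=optics.get_image(n)
    for t in("lever_knob","block","beam","spool","driver","flux_jar"):
        print(n,t,[(round(d["conf"],2),[round(float(v)) for v in d["extent"]]) for d in optics.masks_of(t,n)][:3])
    a=cv2.imread(f"pics/{n}0.png").astype(int)[:,:,::-1]; d=np.abs(im-a).sum(2)>90
    if n=="side": print("beam/lever area changed px",d[165:230,300:345].sum(), np.argwhere(d[165:230,300:345])[:15].tolist())
# compare side view with the seated picture s3 (before lever)
b=cv2.imread("pics/s3.png")[:,:400]; b=cv2.resize(b,(100,150),interpolation=cv2.INTER_AREA).astype(int)[:,:,::-1]
im=optics.get_image("side")[150:300,250:350].astype(int); im4=cv2.resize(cv2.resize(im.astype('uint8'),None,fx=4,fy=4,interpolation=3),(100,150),interpolation=cv2.INTER_AREA).astype(int)
d=np.abs(im4-b).sum(2)>90; print("vs s3: lever",d[25:55,75:96].sum(),"beam+block",d[50:110,50:90].sum(),"total",d.sum())
E
```

```text
t 22.0 fixTCP [-176.8 -171.3  122.7] F [-0.1 -0.3 -0.1] w 43.6 toolx [ 0.762 -0.006  0.648] toolz [ 0.648  0.019 -0.762]
side lever_knob [(0.43, [333, 190, 15, 22])]
side block [(0.9, [307, 324, 31, 21]), (0.79, [316, 248, 22, 22]), (0.57, [371, 288, 31, 27])]
side beam [(0.71, [320, 222, 15, 38]), (0.48, [315, 200, 95, 170])]
side spool [(0.61, [348, 194, 13, 18])]
side driver [(0.6, [376, 205, 5, 19])]
side flux_jar [(0.7, [264, 288, 23, 28])]
beam/lever area changed px 0 []
top lever_knob []
top block [(0.75, [241, 242, 24, 27]), (0.58, [318, 207, 27, 16])]
top beam [(0.62, [335, 196, 43, 21])]
top spool [(0.88, [416, 183, 20, 24]), (0.32, [350, 182, 150, 132])]
top driver [(0.55, [421, 221, 24, 16])]
top flux_jar [(0.7, [253, 194, 18, 21])]
vs s3: lever 0 beam+block 0 total 0
```

```bash
python3 -c "
from workcell import ctrl
print(ctrl.close_job())"
```

```text
the job is handed in; nothing more can be done
None
```

I pushed the block against both stops, swung the lever over for about 2 s and back to its arrested stop, and handed the job in at about 22 s; the last side picture matched the one from before the lever work, but no verdict came back.

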